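# Inspect a glaze test tile under the raking lamp with a loupe

### The job

Get ready to check the glaze on the test tile: turn the lamp's selector knob so that its pointer clicks into the position with the long, broad mark, and let go of it. Then take the loupe off its wooden rest by the handle and hold it still and level over the middle of the tile, with the lens at the height of the gauge pointer on the steel post; finish while still holding it there, clear of everything but the gripper. Do not disturb the tile, the gauge or the other pottery things.

Things in the scene. Friction and masses are not known exactly. Their poses are not given: they have to be found in the camera images.
- lamp: raking-light lamp fixed to the table: an aluminium box 130 (x) x 120 (y) x 44 mm high, with a white diffuser strip on each y side and a black selector knob in the middle of its top. Origin: centre of the underside; z up. The top carries four black marks around the knob: three short thin ones (8 mm) and one long broad one (22 x 6 mm), which is the third, counted clockwise seen from above.
- selector (a joint): angle of the lamp's selector knob in rad, growing clockwise seen from above (turning about the lamp's -z). It clicks into four positions at 0.10, 0.65, 1.20 and 1.75 (stops at 0 and 1.85); the long mark is the one at 1.20. It starts in the first or second. Turning it past a click takes about 0.07 N m. The pointer's direction, counter-clockwise from the lamp's +x, is 0.925 minus this value.
- selector_grip (a point): point on the knob's vertical axis at the height to grip it, 66 mm above the table. The knob is a round skirt of 48 mm diameter with an upright bar on it, 40 mm long, 12 mm wide, 26 mm tall (its top 76 mm above the table), with a white line and a small white pointer nose at the pointing end. This point's x axis runs along the bar towards the pointer, z up.
- lamp_mark (a point): middle of the long broad mark on the lamp's top, 42 mm from the knob's axis; the bar's pointer must point to it.
- loupe: reading loupe, about 0.14 kg: a round black rim of 68 mm diameter, 10 mm thick, with a glass lens, and a straight steel handle of square section 14 x 14 mm. Origin: the middle of the lens, at mid thickness; z is the lens's axis (up at the start); the handle runs along -x from x = -32 to -142 mm. It balances near x = -79 mm. At the start it lies level on the rest with its origin about 55 mm above the table.
- rest: wooden rest fixed to the table: a board 210 (x) x 85 (y) x 12 mm with two supports, one 50 x 60 mm under the loupe's rim at x = +80 mm (top 50 mm above the table), one 16 x 26 mm under the handle at x = -52 mm (top 48 mm) with two low cheeks, 8 mm tall, that keep the handle from shifting sideways. Between the supports the handle is free from below and the sides for 99 mm. Origin: centre of the underside; z up. The loupe lies along it, handle to -x, lens over x = +80 mm.
- stand: round plaster bat of 210 mm diameter, 30 mm thick, fixed to the table, with an upright steel post of 8 mm diameter at x = +85 mm (its top 184 mm above the table). Origin: centre of the underside; z up. The post always stands on the far side of the tile, away from the robot.
- gauge_tip (a point): tip of the gauge pointer: a short dark steel pointer on a collar (20 mm diameter, 12 mm tall) on the post of the stand; it points to the middle of the bat, its tip 65 mm from the bat's centre. Its height is the focal height, where the middle of the lens must be held: 100 to 155 mm above the table, different each time. The collar is held by friction only.
- tile: loose square test tile, 60 x 60 x 8 mm, terracotta with white glaze and a small blue spot in its middle, lying on the bat up to 12 mm from the bat's centre. Origin: centre of the underside, 30 mm above the table.
- bowl: bystander: white bowl of 110 mm diameter, 50 mm high. Origin: centre of the underside.
- jar: bystander: terracotta-coloured jar of 64 mm diameter, 85 mm high. Origin: centre of the underside.
- tile_stack: bystander: three small tiles, 50 x 50 mm, stuck in a stack 21 mm high. Origin: centre of the underside.
Not all that is in view belongs to the job. Several things look just like the stand: the one meant starts farthest from the robot's base. What is shaped like the loupe but pink is not meant.

How it is judged:
By the outcome, as a careful person would: the job done as asked, in the order asked, and still so for the second after the job is handed in, while the arm keeps its last pose, push and grip.
It also fails if it takes over 58 s, if anything falls off the work surface, if the arm or the gripper's body presses on something with over 40 N, if the wrist force passes 120 N, or if a joint passes its speed limit or range.

### The arm

A 7-joint arm with a two-finger parallel gripper is mounted at the origin on the work surface. World frame = base frame: x ahead of the robot, y to its left, z up, the work surface at z = 0. Lengths are in mm, angles in rad, forces in N, time in s.
With the tool pointing down it reaches from about 425 to 825 mm from the base axis. Payload 3.6 kg.
Tool frame: the origin (TCP) lies on the front face of the gripper's body, between the roots of the fingers; the fingertips stand 84 mm ahead of it and the grasp point (between the pads) lies 65 mm ahead of it; z points along the fingers, y is the line along which they close (so a half turn about z gives the same grasp; the last joint's range is limited). The gripper opens to 93 mm and grips with 3 to 60 N. Pads are 15 mm wide; open, the fingers measure 128 mm over their backs; the gripper's body (75 mm by 188 mm) begins 65 mm behind the grasp point.
Start: joints at [-1.25, 0.615, -0.013, 1.423, 0.008, 1.103, -0.04], TCP at [220.898, 611.287, 302.74] pointing down, gripper open.
Joint ranges: [-3.12, 3.12], [-0.3, 2.06], [-1.34, 1.32], [0.26, 2.42], [-1.36, 4.5], [0.01, 1.98], [-2.84, 2.84]. Speed limits (rad/s): [2.79, 2.79, 3.14, 3.14, 3.14, 3.14, 3.14].

### API

Orientations are given as a unit quaternion [w, x, y, z].
In Python, from workcell import robot gives the robot as it stands. The module is installed in compiled form; this text tells all that it offers.
- The arm moves only by the tool carry_out, never from a script. Its argument "motion" is a list of rows, each a list of 7 numbers: the closure, from -1 (fully open) to 1 (shut), then the shift along the tool's x, y, z scaled (see below), then the turn, a rotation vector about the tool's x, y, z scaled (see below). In form: [[fingers, dx, dy, dz, rx, ry, rz], ...]. A call has 1 to 5 rows; each row shifts and turns the commanded pose from where the row before left it, along the tool's axes as they then stand; what a row does not reach is not made up. The controller multiplies each number of a shift by 100 mm and each number of a turn by 4 degrees. A row lasts 1/12 s, in which the tool goes at most 41.7 mm and 7.16 degrees, less where a joint would pass 70% of its speed; a pose out of reach is approached as far as the arm can. A call with a number of a shift or a turn outside -1 to 1 is refused whole. A call with a gripper value outside its range is refused whole. The fingers move at their own pace and stop on an object; "newtons" is the grip in N (left out, the last holds). Time passes only in rows, so rows that do not move let the fingers close. It gives the time, the measured TCP pose, the force, the opening and the grip force at its end, in the units of the state.
- robot.read_state(): the state, without advancing time (a new reading comes with each control period).
- robot.camera(name): name is "scene" or "top" or "wrist"; returns (picture, depth): 420x560x3 uint8, red, green, blue; 420x560 float32, mm along the optical axis (not along the pixel's ray), 0 where there is no reading.
- robot.get_calibration(name): a dict with "intrinsics" (3x3 intrinsics, pixels), "xyz" and "orientation" of the camera in the world. Camera axes: x right, y down, z forward; pixel columns grow to the right and rows downward; lengths in mm; the calibration is good to about 2 mm. The wrist camera is an equidistant fisheye: a pixel r from the principal point sees the ray r / f radians off the axis. A picture is of the moment at which its call begins: read the wrist's pose just before it. get_calibration takes no time and is no camera call; for the wrist camera it gives the pose at the moment of the call.
- robot.finish_job(): hands the job in; it is judged then, once.
The state is a dict: "clock": time; "qpos": joint angles; "joint_velocities": joint speeds; "effort": joint torques, N m; "tool_pos": TCP position; "eef_rot": TCP orientation; "contact_force": force on the tool from outside, world axes, zero at the start; "wrist_torque": the same for the moment, N m; "finger_gap": finger opening in mm; "grip_force": force on a finger pad.
Only numpy, scipy, OpenCV 4.12 (cv2) and the standard library are available. Lean on these libraries where they do the work, as an engineer would, in place of code of your own. Each camera call takes 0.05 s, during which the arm holds its last target. There are 200 camera calls.

## Working session

There is one attempt and no reset: what is moved stays moved. The work goes in short steps, Python scripts to look and compute and a tool call to move; the robot and the scene stay as the last step left them, time stands still between calls to the robot, and variables do not carry over. Pictures are saved under pics/ and viewed, at most 10 in all, crops included, and the job is handed in when it is done.

Besides the shell and the picture viewer there is one more tool, called after "Call:" as name(argument=value, ...) on one line, values as JSON. carry_out: Moves the arm, as the interface text tells. Shifts and turns lie within -1 to 1; 1 stands for 100 mm of shift or 4 degrees of turn. Its arguments: {"type":"object","properties":{"motion":{"type":"array","items":{"type":"array","items":{"type":"number","minimum":-1,"maximum":1}}},"newtons":{"type":"number"}},"required":["motion"]}

```bash
mkdir -p pics; cat > h.py <<'E'
import numpy as np, cv2
from scipy.spatial.transform import Rotation as R
from workcell import robot
def rot(q): return R.from_quat([q[1],q[2],q[3],q[0]])
def snap(name,out):
    c=robot.get_calibration(name); p,d=robot.camera(name)
    np.savez('pics/'+out+'.npz',p=p,d=d,K=c['intrinsics'],t=c['xyz'],q=c['orientation'])
    cv2.imwrite('pics/'+out+'.png',p[:,:,::-1]); return p,d,c
def load(out):
    z=np.load('pics/'+out+'.npz'); return z
def pt(z,u,v,h=None):
    K=z['K'];r=rot(z['q'])
    ray=np.array([(u-K[0,2])/K[0,0],(v-K[1,2])/K[1,1],1.])
    if h is None: return z['t']+r.apply(ray*z['d'][int(round(v)),int(round(u))])
    w=r.apply(ray); return z['t']+w*(h-z['t'][2])/w[2]
E
python3 - <<'E'
from h import *
np.set_printoptions(suppress=True,precision=3)
for n in('scene','top'):
    p,d,c=snap(n,n); print(n,c)
a=np.hstack([load('scene')['p'],load('top')['p']])
print(robot.read_state())
E
```

```text
scene {'intrinsics': array([[545.866,   0.   , 278.64 ],
       [  0.   , 545.866, 208.757],
       [  0.   ,   0.   ,   1.   ]]), 'xyz': array([1125.811, 1080.224,  889.624]), 'orientation': array([-0.118,  0.238,  0.845, -0.465])}
top {'intrinsics': array([[473.505,   0.   , 276.628],
       [  0.   , 473.505, 208.14 ],
       [  0.   ,   0.   ,   1.   ]]), 'xyz': array([ 238.598,  -15.735, 1318.379]), 'orientation': array([-0.066,  0.713, -0.694,  0.067])}
{'clock': 0.1, 'qpos': array([-1.251,  0.616, -0.013,  1.425,  0.008,  1.103, -0.04 ]), 'joint_velocities': array([ 0.001, -0.003, -0.002, -0.004, -0.   , -0.001, -0.002]), 'effort': array([  0.001, -46.005,   0.21 , -16.625,  -0.061,   0.017,   0.   ]), 'tool_pos': array([220.73 , 610.828, 301.669]), 'eef_rot': array([-0.   ,  0.172,  0.985, -0.001]), 'contact_force': array([ 0.229, -0.147, -0.597]), 'wrist_torque': array([-0.013,  0.019,  0.002]), 'grip_force': 0.0, 'finger_gap': 93.04836704364313}
```

View pics/scene.png

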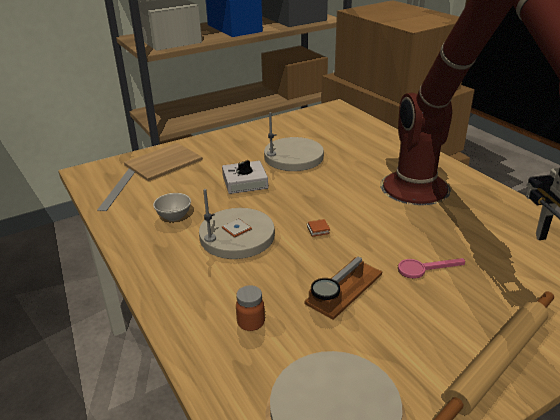

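View pics/top.png

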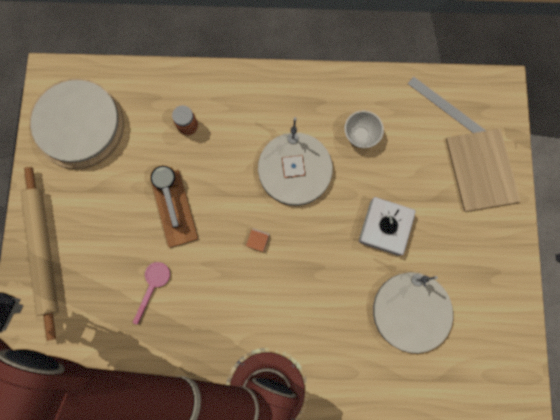

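The scene view shows the tile's stand (237,232), lamp (245,175), loupe on its rest (343,287), a second bare stand (293,152) and the pink decoy (430,267). In the top view these are the stand (296,168), lamp (388,226), loupe (165,190) and base (266,390). Next I'll enlarge the parts that matter.

```bash
python3 - <<'E'
from h import *
s=load('scene')['p'];t=load('top')['p']
def cr(p,x,y,w,h,k): return cv2.resize(p[y:y+h,x:x+w],None,fx=k,fy=k,interpolation=cv2.INTER_CUBIC)
a=np.vstack([np.hstack([cr(t,355,190,66,50,6),cr(t,135,155,66,50,6)]),np.hstack([cr(t,255,115,66,50,6),cr(s,195,185,66,50,6)])])
cv2.imwrite('pics/c1.png',a[:,:,::-1]);print(a.shape)
E
```

```text
(600, 792, 3)
```

View pics/c1.png

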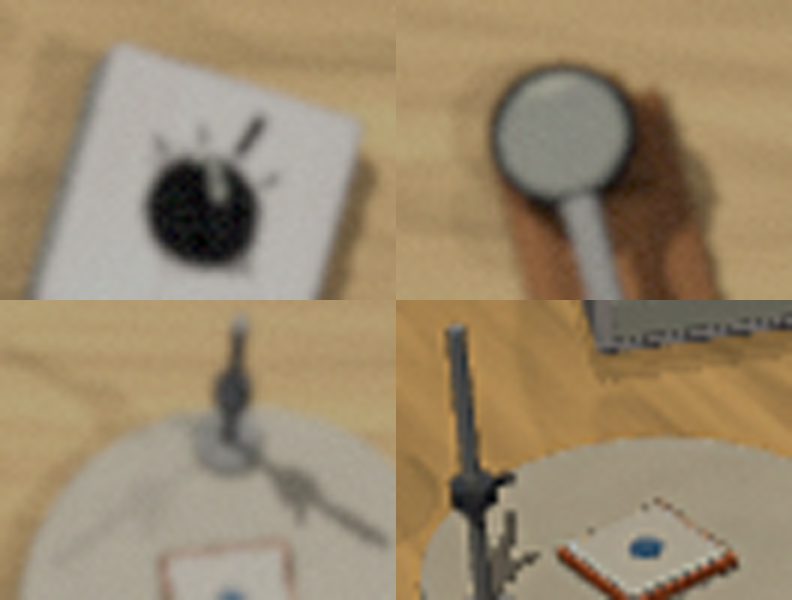

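The top crop shows the pointer at the second mark. The knob's middle is near (388.7,225), and the long mark's middle is near (397.2,212.7). In the scene crop the gauge pointer's tip is at about crop pixel (513,480), which is (280-66)... I'll compute it below.

```bash
cat >> h.py <<'E'
np.set_printoptions(suppress=True,precision=2)
def plan(target,yaw=None,tilt_fix=True):
    """shift in tool axes (units of 100mm) & rotvec (units of 4deg) to pointing-down pose, tool y axis at world angle yaw (mod pi)"""
    s=robot.read_state(); r=rot(s['eef_rot']); d=r.inv().apply(np.array(target)-s['tool_pos'])/100
    out=None
    if yaw is not None:
        best=None
        for k in(0,np.pi):
            y=np.array([np.cos(yaw+k),np.sin(yaw+k),0]);z=np.array([0,0,-1.]);x=np.cross(y,z)
            rv=(r.inv()*R.from_matrix(np.array([x,y,z]).T)).as_rotvec()
            if best is None or np.linalg.norm(rv)<np.linalg.norm(best): best=rv
        out=np.degrees(best)/4
    print('tool',s['tool_pos'],'shift',d,'turn',out,'clock',s['clock'],'q7',s['qpos'])
E
python3 - <<'E'
from h import *
z=load('top'); s=load('scene')
k=pt(z,388.7,225.3,60);print('knob',k)
print('marks',[pt(z,*m,44) for m in((382,214.5),(388.7,212),(397.2,212.7),(400,220.2))])
print('lens',pt(z,135+(563-396)/6,155+133/6,58),'handle',pt(z,178,226,60))
print('bat',pt(z,296,169,30),'spot',pt(z,255+232/6,115+(597-300)/6,38))
print('collar base',pt(z,292.5,139.5,30),'post top',pt(z,255+240/6,115+20/6,184))
u,v=195+(512-396)/6,185+(480-300)/6
print('tip px',u,v)
# intersect ray of tip with vertical plane thru post & bat: report for heights
for h in(100,115,130,145): print(h,pt(s,u,v,h))
print('scene spot',pt(s,195+(647-396)/6,185+(548-300)/6,38))
print('scene post top',pt(s,195+(456-396)/6,185+(327-300)/6,184))
c=robot.get_calibration('wrist');st=robot.read_state()
print(c['intrinsics'],c['xyz'],rot(st['eef_rot']).inv().apply(c['xyz']-st['tool_pos']),(rot(st['eef_rot']).inv()*rot(c['orientation'])).as_matrix())
plan([k[0],k[1],300])
E
```

```text
knob [ 440.96 -317.12   60.  ]
marks [array([ 472.94, -303.15,   44.  ]), array([ 480.4 , -321.62,   44.  ]), array([ 479.08, -344.87,   44.  ]), array([ 458.45, -352.07,   44.  ])]
lens [558.15 299.65  58.  ] handle [423.82 248.84  60.  ]
bat [599.17 -66.07  30.  ] spot [609.8  -58.97  38.  ]
collar base [685.87 -54.48  30.  ] post top [688.7  -55.05 184.  ]
tip px 214.33333333333334 215.0
100 [668.8  -52.99 100.  ]
115 [677.48 -31.46 115.  ]
130 [686.16  -9.94 130.  ]
145 [694.84  11.59 145.  ]
scene spot [604.69 -56.23  38.  ]
scene post top [686.92 -53.46 184.  ]
[[325.19   0.   279.48]
 [  0.   325.19 204.67]
 [  0.     0.     1.  ]] [150.83 636.14 383.55] [ 74.33  -0.14 -81.89] [[ 0.   -0.96 -0.27]
 [ 1.    0.   -0.  ]
 [ 0.   -0.27  0.96]]
tool [220.73 610.83 301.67] shift [-5.22 -7.98  0.04] turn None clock 0.1 q7 [-1.25  0.62 -0.01  1.42  0.01  1.1  -0.04]
```

Call:
carry_out(motion=[[-1,-0.36,-0.14,0,0,0,0],[-1,-0.36,-0.14,0,0,0,0],[-1,-0.36,-0.14,0,0,0,0],[-1,-0.36,-0.14,0,0,0,0],[-1,-0.36,-0.14,0,0,0,0]])

```text
clock: 0.52
tool_pos: [367.4, 482.7, 302.3]
eef_rot: [-0.0, 0.172, 0.985, -0.001]
contact_force: [-0.6, 0.6, 0.4]
finger_gap: 92.9
grip_force: 0.0
```

Call:
carry_out(motion=[[-1,-0.36,-0.14,0,0,0,0],[-1,-0.36,-0.14,0,0,0,0],[-1,0,0,0,0,0,0],[-1,0,0,0,0,0,0]])

```text
clock: 0.85
tool_pos: [427.3, 430.4, 302.3]
eef_rot: [0.0, 0.176, 0.984, -0.001]
contact_force: [-1.2, 0.4, 0.3]
finger_gap: 92.8
grip_force: 0.0
```

```bash
python3 - <<'E'
from h import *
plan([540,0,300])
snap('wrist','w1')
E
```

```text
tool [427.32 430.43 302.27] shift [-2.55 -3.65  0.03] turn None clock 0.85 q7 [-0.83  0.55 -0.    1.56  0.    1.04  0.39]
```

View pics/w1.png

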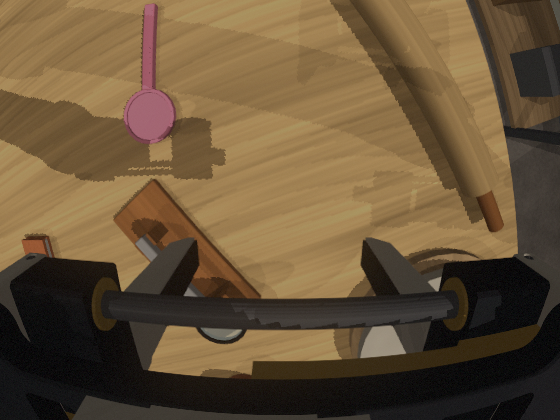

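The wrist view shows the loupe partly behind the fingers, with its handle end at (143,240) and its lens at (222,330). I'll measure it later from close by. I'm going to the lamp first.

Call:
carry_out(motion=[[-1,-0.23,-0.33,0,0,0,0],[-1,-0.23,-0.33,0,0,0,0],[-1,-0.23,-0.33,0,0,0,0],[-1,-0.23,-0.33,0,0,0,0],[-1,-0.23,-0.33,0,0,0,0]])

```text
clock: 1.32
tool_pos: [475.5, 239.9, 302.6]
eef_rot: [-0.001, 0.17, 0.985, 0.0]
contact_force: [0.2, 0.2, 0.4]
finger_gap: 93.2
grip_force: 0.0
```

Call:
carry_out(motion=[[-1,-0.23,-0.33,0,0,0,0],[-1,-0.23,-0.33,0,0,0,0],[-1,-0.23,-0.33,0,0,0,0],[-1,-0.23,-0.33,0,0,0,0],[-1,-0.23,-0.33,0,0,0,0]])

```text
clock: 1.73
tool_pos: [528.6, 45.9, 302.8]
eef_rot: [-0.0, 0.17, 0.985, 0.001]
contact_force: [1.3, -0.5, 0.2]
finger_gap: 92.3
grip_force: 0.0
```

Call:
carry_out(motion=[[-1,-0.23,-0.33,0,0,0,0],[-1,-0.03,-0.4,0,0,0,0],[-1,-0.03,-0.4,0,0,0,0],[-1,-0.03,-0.4,0,0,0,0],[-1,-0.03,-0.4,0,0,0,0]])

```text
clock: 2.15
tool_pos: [496.1, -147.5, 302.6]
eef_rot: [-0.0, 0.17, 0.985, 0.001]
contact_force: [0.5, 0.3, -1.2]
finger_gap: 93.1
grip_force: 0.0
```

Call:
carry_out(motion=[[-1,-0.03,-0.4,0,0,0,0],[-1,-0.03,-0.4,0,0,0,0],[-1,-0.03,-0.4,0,0,0,0],[-1,-0.03,-0.4,0,0,0,0]])

```text
clock: 2.48
tool_pos: [453.7, -302.2, 302.7]
eef_rot: [0.0, 0.17, 0.985, 0.001]
contact_force: [1.0, 0.2, 0.3]
finger_gap: 93.2
grip_force: 0.0
```

Call:
carry_out(motion=[[-1,0,0,0,0,0,-1],[-1,0,0,0,0,0,-1],[-1,0,0,0,0,0,-1],[-1,0,0,0,0,0,-1],[-1,0,0,0,0,0,0]])

```text
clock: 2.9
tool_pos: [454.3, -300.9, 302.5]
eef_rot: [0.0, 0.031, 1.0, 0.001]
contact_force: [1.2, 0.7, 0.6]
finger_gap: 93.0
grip_force: 0.0
```

```bash
python3 - <<'E'
from h import *
plan([441,-317,300],np.radians(86))
p,d,c=snap('wrist','w2')
cv2.imwrite('pics/w2c.png',cv2.resize(p[100:300,160:420],None,fx=3,fy=3,interpolation=cv2.INTER_CUBIC)[:,:,::-1])
E
```

```text
tool [ 454.26 -300.86  302.52] shift [ 0.12 -0.17  0.02] turn [0.02 0.   0.11] clock 2.9 q7 [ 0.53  0.45  0.02  1.73 -0.01  0.96  2.07]
```

View pics/w2c.png

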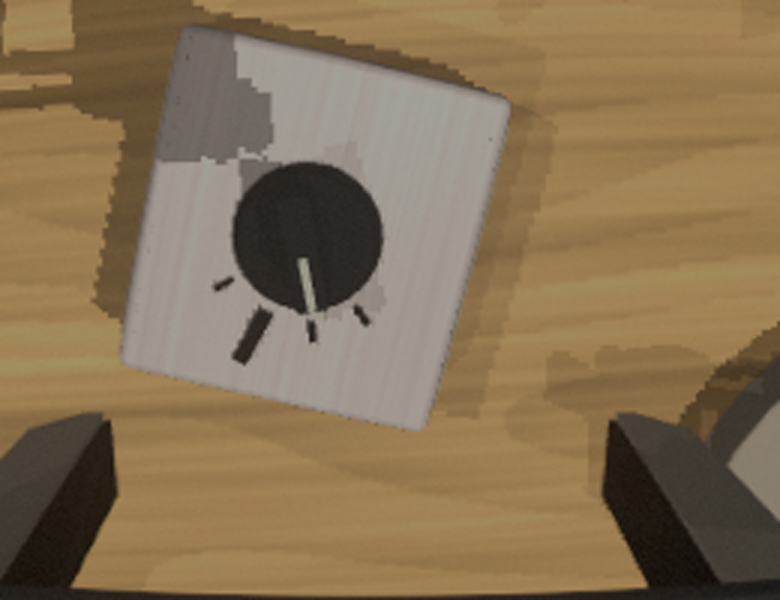

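The crop shows the skirt's middle at (308,237) and the pointer line from (303,259) to (312,310), aimed at the second mark (312,331). The long mark is at (252,336), and the box corners are (188,27), (507,102), (424,430) and (122,362).

```bash
cat >> h.py <<'E'
def wray(z,u,v):
    K=z['K'];a=np.array([u-K[0,2],v-K[1,2]]);r=np.linalg.norm(a);th=r/K[0,0]
    return rot(z['q']).apply(np.array([*(np.sin(th)*a/max(r,1e-9)),np.cos(th)]))
def wpt(z,u,v,h):
    w=wray(z,u,v);return z['t']+w*(h-z['t'][2])/w[2]
E
python3 - <<'E'
from h import *
z=load('w2'); f=lambda u,v,h:wpt(z,160+u/3-.33,100+v/3-.33,h)
c=np.array([f(*m,44) for m in((188,27),(507,102),(424,430),(122,362))]);k=c.mean(0)
print('corners',c,'centre',k,[np.linalg.norm(c[i]-c[i-1]) for i in range(4)])
print('edges deg',[np.degrees(np.arctan2(*(c[i]-c[i-1])[[1,0]])) for i in range(4)])
print('skirt',f(308,237,50))
for m in((363,315),(312,331),(252,336),(224,284)):
    q=f(*m,44);d=(q-k)[:2];print(q,np.linalg.norm(d),np.degrees(np.arctan2(d[1],d[0])))
a,b=f(303,259,76),f(312,310,76);print('line',a,b,np.degrees(np.arctan2(*(b-a)[[1,0]])))
E
```

```text
corners [[ 367.07 -355.05   44.  ]
 [ 400.57 -245.84   44.  ]
 [ 520.8  -280.58   44.  ]
 [ 487.1  -392.01   44.  ]] centre [ 443.89 -318.37   44.  ] [np.float64(125.59169187532046), np.float64(114.22471461178894), np.float64(125.15344682549124), np.float64(116.41132900895808)]
edges deg [np.float64(162.88327026450077), np.float64(72.948404413038), np.float64(-16.116281692323724), np.float64(-106.82773051525434)]
skirt [ 443.42 -318.13   50.  ]
[ 474.48 -300.78   44.  ] 35.29458552766151 29.89437541831946
[ 479.36 -319.68   44.  ] 35.49938267200406 -2.112328534378263
[ 479.91 -341.78   44.  ] 42.965359133370754 -33.02162763765193
[ 459.75 -350.18   44.  ] 35.549868538316936 -63.49582020702937
line [ 445.62 -318.6    76.  ] [ 462.86 -316.96   76.  ] 5.443795080317243
```

Call:
carry_out(motion=[[-1,0.1,-0.18,0,0,0,-0.6],[-1,0,0,0.4,0,0,0],[-1,0,0,0.4,0,0,0],[-1,0,0,0.4,0,0,0],[-1,0,0,0,0,0,0]])

```text
clock: 3.37
tool_pos: [439.0, -316.5, 175.9]
eef_rot: [-0.006, 0.013, 1.0, 0.005]
contact_force: [-0.8, -0.2, -0.9]
finger_gap: 93.3
grip_force: 0.0
```

Call:
carry_out(motion=[[-1,0,0,0.2,0,0,0],[-1,0,0,0.25,0,0,0],[-1,0,0,0,0,0,0],[-1,0,0,0,0,0,0]])

```text
clock: 3.7
tool_pos: [442.5, -319.7, 138.6]
eef_rot: [-0.0, 0.013, 1.0, 0.0]
contact_force: [0.3, -0.6, 0.7]
finger_gap: 93.0
grip_force: 0.0
```

```bash
python3 - <<'E'
from h import *
plan([443.6,-318.3,137.5],np.radians(88.8))
p,d,c=snap('wrist','w3')
cv2.imwrite('pics/w3c.png',cv2.resize(p[120:400,120:440],None,fx=2,fy=2)[:,:,::-1])
E
```

```text
tool [ 442.47 -319.73  138.6 ] shift [-0.01  0.01  0.01] turn [ 0.01 -0.01 -0.06] clock 3.7 q7 [ 0.58  0.67  0.01  1.89 -0.01  0.57  2.14]
```

View pics/w3c.png

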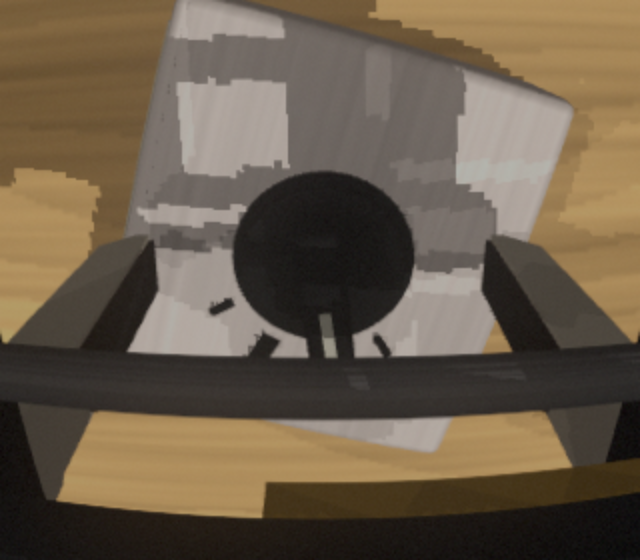

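The knob (235–412) is centred between the fingers (155–487), with the bar's white line at (325,325). I'm closing on it.

Call:
carry_out(motion=[[1,-0.01,0.01,0,0,0,0],[1,0,0,0,0,0,0],[1,0,0,0,0,0,0],[1,0,0,0,0,0,0],[1,0,0,0,0,0,0]], newtons=25)

```text
clock: 4.17
tool_pos: [442.9, -319.5, 138.3]
eef_rot: [0.0, 0.013, 1.0, -0.0]
contact_force: [-0.4, 0.2, 0.3]
finger_gap: 64.2
grip_force: 0.0
```

Call:
carry_out(motion=[[1,0,0,0,0,0,0],[1,0,0,0,0,0,0],[1,0,0,0,0,0,0],[1,0,0,0,0,0,0],[1,0,0,0,0,0,0]])

```text
clock: 4.58
tool_pos: [442.8, -319.3, 137.7]
eef_rot: [-0.0, 0.013, 1.0, 0.0]
contact_force: [0.2, -0.2, -0.1]
finger_gap: 30.8
grip_force: 0.0
```

```bash
python3 - <<'E'
from h import *
plan([443.6,-318.3,137.5],np.radians(57.4))
s=robot.read_state();print(s['finger_gap'],s['grip_force'],s['contact_force'],s['wrist_torque'])
E
```

```text
tool [ 442.79 -319.31  137.69] shift [-0.01  0.01  0.  ] turn [-0.   -0.    7.78] clock 4.5833 q7 [ 0.58  0.68  0.01  1.89 -0.01  0.57  2.14]
30.849487832448396 0.0 [ 0.17 -0.23 -0.05] [ 0.06 -0.01 -0.01]
```

Call:
carry_out(motion=[[1,0,0,0,0,0,0],[1,0,0,0,0,0,0],[1,0,0,0,0,0,0],[1,0,0,0,0,0,0],[1,0,0,0,0,0,0]])

```text
clock: 5.0
tool_pos: [443.0, -318.8, 137.7]
eef_rot: [0.0, 0.013, 1.0, 0.0]
contact_force: [0.0, 0.6, 0.5]
finger_gap: 12.0
grip_force: 25.0
```

Call:
carry_out(motion=[[1,0,0,0,0,0,0.8],[1,0,0,0,0,0,0.8],[1,0,0,0,0,0,0.8],[1,0,0,0,0,0,0.8],[1,0,0,0,0,0,0.8]])

```text
clock: 5.42
tool_pos: [443.2, -318.4, 137.7]
eef_rot: [-0.0, 0.153, 0.988, 0.001]
contact_force: [0.4, 1.6, -0.2]
finger_gap: 11.9
grip_force: 24.9
```

Call:
carry_out(motion=[[1,0,0,0,0,0,0.8],[1,0,0,0,0,0,0.8],[1,0,0,0,0,0,0.8],[1,0,0,0,0,0,0.8],[1,0,0,0,0,0,0.6]])

```text
clock: 5.83
tool_pos: [443.3, -318.1, 137.7]
eef_rot: [-0.0, 0.282, 0.959, 0.001]
contact_force: [1.8, 1.6, 0.1]
finger_gap: 12.2
grip_force: 25.0
```

Call:
carry_out(motion=[[1,0,0,0,0,0,0],[1,0,0,0,0,0,0],[1,0,0,0,0,0,0]])

```text
clock: 6.08
tool_pos: [443.3, -318.2, 137.7]
eef_rot: [-0.0, 0.28, 0.96, 0.001]
contact_force: [1.5, 4.6, 0.4]
finger_gap: 11.7
grip_force: 25.0
```

```bash
python3 - <<'E'
from h import *
plan([443.6,-318.3,137.5],np.radians(57.4))
s=robot.read_state();print(s['finger_gap'],s['grip_force'],s['contact_force'],s['wrist_torque'])
E
```

```text
tool [ 443.27 -318.16  137.71] shift [-0.  0.  0.] turn [ 0.02 -0.01  0.01] clock 6.0833 q7 [ 0.48  0.68  0.16  1.9  -0.19  0.58  1.76]
11.733675432235692 24.965220987796783 [1.55 4.57 0.38] [ 0.86 -0.34 -0.04]
```

Call:
carry_out(motion=[[-1,0,0,0,0,0,0],[-1,0,0,0,0,0,0],[-1,0,0,0,0,0,0],[-1,0,0,0,0,0,0],[-1,0,0,-0.2,0,0,0]])

```text
clock: 6.5
tool_pos: [440.9, -318.8, 155.1]
eef_rot: [-0.003, 0.282, 0.96, 0.001]
contact_force: [-0.1, -0.1, -0.4]
finger_gap: 40.4
grip_force: 0.0
```

Call:
carry_out(motion=[[-1,0,0,-0.4,0,0,0],[-1,0,0,-0.4,0,0,0],[-1,0,0,-0.4,0,0,0],[-1,-0.2,0,-0.2,0,0,0],[-1,0,0,0,0,0,0]])

```text
clock: 6.92
tool_pos: [463.1, -333.5, 303.7]
eef_rot: [0.007, 0.281, 0.96, -0.003]
contact_force: [0.8, -0.1, -0.4]
finger_gap: 73.8
grip_force: 0.0
```

```bash
python3 - <<'E'
from h import *
plan([600,-60,300])
p,d,c=snap('wrist','w4')
a=cv2.resize(p[60:300,140:420],None,fx=2,fy=2,interpolation=cv2.INTER_CUBIC)
cv2.imwrite('pics/w4c.png',a[:,:,::-1])
E
```

```text
tool [ 463.12 -333.46  303.73] shift [0.33 3.04 0.03] turn None clock 6.9167 q7 [ 0.44  0.49  0.23  1.67 -0.13  0.98  1.71]
```

View pics/w4c.png

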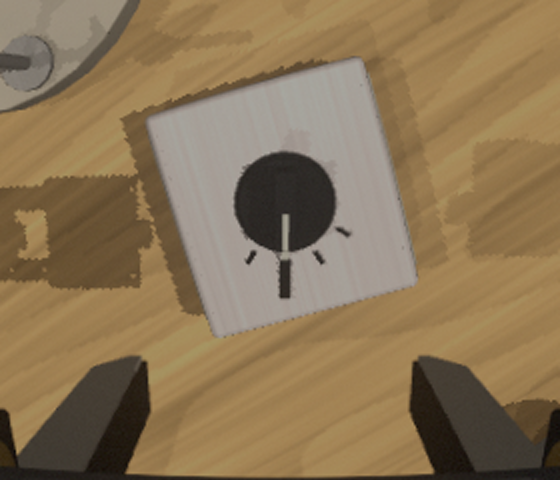

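The pointer line (285,232) lines up with the long mark (285,280), so the knob is set. Next I'll look at the tile and gauge from above.

Call:
carry_out(motion=[[-1,0.04,0.38,0,0,0,0],[-1,0.04,0.38,0,0,0,0],[-1,0.04,0.38,0,0,0,0],[-1,0.04,0.38,0,0,0,0],[-1,0.04,0.38,0,0,0,0]])

```text
clock: 7.38
tool_pos: [544.5, -157.8, 295.9]
eef_rot: [-0.002, 0.282, 0.96, -0.0]
contact_force: [0.4, -1.3, -0.6]
finger_gap: 93.0
grip_force: 0.0
```

Call:
carry_out(motion=[[-1,0.04,0.38,0,0,0,0],[-1,0.04,0.38,0,0,0,0],[-1,0.04,0.38,0,0,0,0],[-1,0,0,0,0,0,-1],[-1,0,0,0,0,0,-1]])

```text
clock: 7.8
tool_pos: [596.6, -52.8, 295.0]
eef_rot: [-0.002, 0.209, 0.978, 0.0]
contact_force: [-0.0, -1.5, -0.1]
finger_gap: 92.8
grip_force: 0.0
```

Call:
carry_out(motion=[[-1,0,0,0,0,0,-1],[-1,0,0,0,0,0,-1],[-1,0,0,0,0,0,-1],[-1,0,0,0,0,0,-1],[-1,0,0,0,0,0,-1]])

```text
clock: 8.22
tool_pos: [595.4, -57.3, 295.5]
eef_rot: [-0.002, 0.039, 0.999, -0.0]
contact_force: [-0.6, 0.6, 0.1]
finger_gap: 92.8
grip_force: 0.0
```

Call:
carry_out(motion=[[-1,0,0,0,0,0,-1],[-1,0,0,0,0,0,0],[-1,0,0,0,0,0,0],[-1,0,0,0,0,0,0]])

```text
clock: 8.55
tool_pos: [596.2, -57.1, 296.7]
eef_rot: [-0.001, 0.007, 1.0, -0.0]
contact_force: [0.3, 0.9, -0.1]
finger_gap: 92.7
grip_force: 0.0
```

```bash
python3 - <<'E'
from h import *
plan([490,275,300],np.radians(111))
p,d,c=snap('wrist','w5')
a=cv2.resize(p[120:320,150:410],None,fx=3,fy=3,interpolation=cv2.INTER_CUBIC)
cv2.imwrite('pics/w5c.png',a[:,:,::-1])
E
```

```text
tool [596.2  -57.14 296.69] shift [ 1.11  3.31 -0.03] turn [ 0.   -0.03 -5.44] clock 8.55 q7 [ 0.03  0.54  0.05  1.59 -0.03  1.02  1.64]
```

View pics/w5c.png

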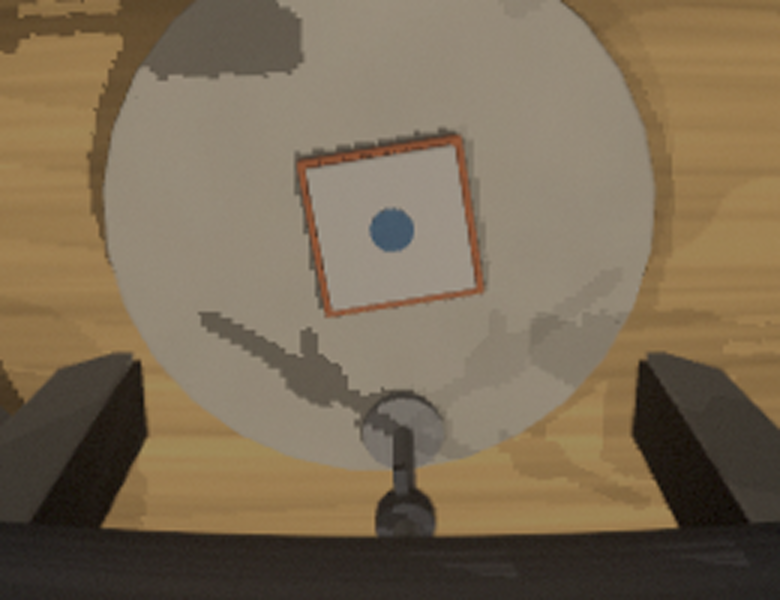

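The crop shows the blue spot at (391,230), the post's base ring at (402,428), and the collar at (405,512). I'll use the depth clouds for the gauge height and the loupe.

```bash
cat >> h.py <<'E'
def cloud(z,wrist=False):
    d=z['d'];v,u=np.nonzero(d>0);K=z['K']
    x=(u-K[0,2]);y=(v-K[1,2])
    if wrist:
        r=np.hypot(x,y);th=r/K[0,0];k=np.tan(th)/np.maximum(r,1e-9)
    else: k=1/K[0,0]
    P=np.stack([x*k,y*k,np.ones(len(u))],1)*d[v,u][:,None]
    return z['t']+rot(z['q']).apply(P),np.stack([u,v],1),z['p'][v,u]
E
python3 - <<'E'
from h import *
w=load('w5');f=lambda u,v,h:wpt(w,150+u/3-.33,120+v/3-.33,h)
sp=f(391,230,38);print('spot',sp,'tile corners mean',np.mean([f(*m,38) for m in((303,163),(457,140),(482,290),(330,314))],0))
print('post base',f(402,428,30))
# bat circle from wrist: edge points z=30
P,_,_=cloud(w,True)
m=(abs(P[:,2]-30)<6)&(np.hypot(P[:,0]-600,P[:,1]+57)<120);B=P[m];print('bat cloud',B[:,:2].min(0),B[:,:2].max(0),np.median(B[:,2]))
for n in('scene','w5','top'):
    P,uv,c=cloud(load(n),n=='w5')
    ax=np.array([687,-54])
    r=np.hypot(*(P[:,:2]-ax).T)
    m=(P[:,2]>55)&(P[:,2]<200)&(r<35)
    Q=P[m];U=uv[m];o=np.argsort(Q[:,2])
    print(n,m.sum())
    for h in range(56,200,6):
        k=(Q[:,2]>=h)&(Q[:,2]<h+6)
        if k.any(): print(h,k.sum(),Q[k].min(0)[:2],Q[k].max(0)[:2],np.median(Q[k],0)[:2])
for n in('scene','top'):
    P,uv,c=cloud(load(n))
    m=(P[:,2]>50)&(P[:,2]<75)&(abs(P[:,0]-490)<110)&(abs(P[:,1]-275)<90);Q=P[m]
    L=Q[np.linalg.norm(Q[:,:2]-[558,300],axis=1)<45];H=Q[np.linalg.norm(Q[:,:2]-[558,300],axis=1)>45]
    print(n,len(L),len(H),L.mean(0),H.mean(0),H.min(0),H.max(0));e=np.linalg.svd(H[:,:2]-H[:,:2].mean(0))[2][0];print('ang',np.degrees(np.arctan2(e[1],e[0])))
E
```

```text
spot [606.41 -57.08  38.  ] tile corners mean [605.74 -56.34  38.  ]
post base [688.71 -53.79  30.  ]
bat cloud [ 499.62 -165.86] [707.85  42.69] 29.87809074939497
scene 171
56 8 [683.4  -56.82] [691.3  -46.88] [688.38 -53.61]
62 4 [688.61 -57.18] [691.91 -50.18] [691.24 -51.13]
68 4 [686.98 -54.85] [691.99 -48.11] [689.64 -53.42]
74 7 [687.13 -53.42] [692.86 -49.44] [690.72 -51.29]
80 5 [685.34 -54.33] [691.25 -50.06] [688.59 -53.97]
86 6 [686.1  -52.75] [691.94 -50.26] [688.77 -50.93]
92 3 [679.13 -53.62] [693.33 -46.5 ] [693.06 -52.03]
98 19 [671.85 -57.6 ] [697.41 -40.47] [687.06 -49.47]
104 32 [670.17 -63.91] [697.64 -41.29] [689.4  -51.76]
110 5 [687.98 -53.51] [691.56 -47.69] [690.09 -52.85]
116 6 [685.73 -52.65] [691.72 -47.76] [689.73 -51.18]
122 8 [685.   -57.33] [691.31 -46.62] [689.06 -52.64]
128 4 [685.94 -55.38] [694.05 -49.37] [689.63 -53.35]
134 7 [686.77 -53.84] [692.02 -47.54] [690.74 -51.33]
140 5 [686.52 -55.01] [691.03 -49.41] [689.47 -51.56]
146 7 [682.53 -58.77] [690.89 -45.09] [688.44 -50.28]
152 6 [687.54 -55.24] [692.09 -49.67] [690.35 -52.27]
158 6 [686.74 
[... 1658 characters left out ...]
.61 -57.14]
140 4 [684.07 -56.89] [687.27 -51.51] [685.   -53.01]
146 2 [684.37 -54.03] [685.85 -51.28] [685.11 -52.65]
152 2 [684.98 -56.43] [685.53 -53.79] [685.25 -55.11]
158 2 [684.36 -53.46] [685.13 -50.95] [684.74 -52.2 ]
164 4 [683.85 -55.98] [685.95 -50.75] [684.99 -54.51]
170 3 [685.97 -55.58] [686.43 -50.52] [686.18 -53.05]
176 5 [686.88 -57.76] [690.98 -50.18] [688.83 -52.62]
182 4 [684.46 -55.16] [687.33 -52.6 ] [685.72 -53.86]
scene 574 242 [558.65 303.65  58.27] [467.   274.14  60.18] [421.7  244.99  50.68] [514.19 294.27  67.59]
ang 18.376469861618993
top 502 223 [556.32 301.03  57.36] [464.95 269.75  60.4 ] [423.33 245.38  50.01] [514.83 292.77  67.34]
ang -161.18870610302375
```

```bash
python3 - <<'E'
from h import *
for n in('scene','w5','top'):
    P,uv,c=cloud(load(n),n=='w5')
    m=(P[:,2]>80)&(P[:,2]<130)&(abs(P[:,1]+54)<10)
    Q=P[m&(P[:,0]>655)&(P[:,0]<677)];print(n,len(Q),Q.mean(0),np.median(Q,0),Q[:,2].std(),Q[:,2].min(),Q[:,2].max(),Q[:6])
    r=np.hypot(P[:,0]-687.5,P[:,1]+53.5);k=(r>6)&(r<11)&(P[:,2]>80)&(P[:,2]<130);print('collar',k.sum(),np.percentile(P[k,2],[2,10,50,90,98]))
plan([482,277,300],np.radians(108.5))
E
```

```text
scene 6 [672.29 -54.22 103.2 ] [672.48 -54.23 103.26] 1.9780441393356407 100.11305134959218 105.84533597569998 [[670.17 -57.48 104.34]
 [673.24 -57.6  102.19]
 [673.1  -50.89 105.85]
 [670.3  -50.88 104.86]
 [675.08 -53.71 101.83]
 [671.85 -54.74 100.11]]
collar 37 [ 97.52  98.91 104.85 109.65 121.53]
w5 39 [672.02 -55.03 102.1 ] [671.86 -55.07 102.34] 1.2075238156786134 98.48851310335533 104.16477796816719 [[669.41 -56.96  98.85]
 [668.98 -56.    99.68]
 [668.84 -55.04  99.97]
 [668.46 -54.08 100.73]
 [668.94 -56.97 101.81]
 [669.36 -56.01 101.04]]
collar 198 [ 95.6   98.16 105.4  106.91 107.53]
top 6 [672.59 -55.26 101.05] [673.6  -56.02 102.64] 3.8118761913020838 93.89655537679755 105.3585326838795 [[676.03 -56.   103.36]
 [674.9  -53.52  98.41]
 [673.54 -56.09 102.43]
 [673.67 -53.71  93.9 ]
 [669.67 -56.04 105.36]
 [667.74 -56.18 102.85]]
collar 28 [ 97.58 100.34 105.64 108.1  110.14]
tool [596.39 -57.04 296.99] shift [ 1.19  3.33 -0.03] turn [ 0.   -0.02 -4.81] clock 8.6 q7 [ 0.03  0.54  0.05  1.59 -0.03  1.02  1.64]
```

Call:
carry_out(motion=[[-1,0.13,0.37,0,0,0,0],[-1,0.13,0.37,0,0,0,0],[-1,0.13,0.37,0,0,0,0],[-1,0.13,0.37,0,0,0,0],[-1,0.13,0.37,0,0,0,0]])

```text
clock: 9.02
tool_pos: [533.0, 130.3, 297.7]
eef_rot: [-0.0, 0.006, 1.0, -0.0]
contact_force: [0.6, 0.6, 0.2]
finger_gap: 92.7
grip_force: 0.0
```

Call:
carry_out(motion=[[-1,0.13,0.37,0,0,0,0],[-1,0.13,0.37,0,0,0,0],[-1,0.13,0.37,0,0,0,0],[-1,0.13,0.37,0,0,0,0],[-1,0,0,0,0,0,-1]])

```text
clock: 9.43
tool_pos: [478.4, 288.3, 297.6]
eef_rot: [-0.001, -0.037, 0.999, 0.004]
contact_force: [-0.3, 1.5, 0.2]
finger_gap: 93.1
grip_force: 0.0
```

Call:
carry_out(motion=[[-1,0,0,0.2,0,0,-1],[-1,0,0,0.2,0,0,-1],[-1,0,0,0,0,0,-1],[-1,0,0,0,0,0,-0.8],[-1,0,0,0,0,0,0]])

```text
clock: 9.85
tool_pos: [483.5, 277.2, 257.1]
eef_rot: [-0.001, -0.161, 0.987, -0.0]
contact_force: [-0.3, -0.1, 0.4]
finger_gap: 92.9
grip_force: 0.0
```

Call:
carry_out(motion=[[-1,0,0,0,0,0,0],[-1,0,0,0,0,0,0],[-1,0,0,0,0,0,0]])

```text
clock: 10.1
tool_pos: [483.8, 277.5, 258.0]
eef_rot: [0.0, -0.16, 0.987, 0.0]
contact_force: [0.3, -0.1, 0.2]
finger_gap: 93.1
grip_force: 0.0
```

```bash
python3 - <<'E'
from h import *
plan([482,277,120],np.radians(108.5))
p,d,c=snap('wrist','w6')
P,uv,col=cloud(load('w6'),True)
m=(P[:,2]>50)&(P[:,2]<75)&(abs(P[:,0]-490)<110)&(abs(P[:,1]-275)<90);Q=P[m]
H=Q[(np.linalg.norm(Q[:,:2]-[557,302],axis=1)>42)]
L=Q[(np.linalg.norm(Q[:,:2]-[557,302],axis=1)<42)]
mu=np.median(H,0)
for i in range(3):
    e=np.linalg.svd(H[:,:2]-mu[:2])[2][0]; n=np.array([-e[1],e[0]]); s=(H[:,:2]-mu[:2])@n; H=H[abs(s)<11]; mu=H.mean(0)
print(len(H),'ang',np.degrees(np.arctan2(e[1],e[0])),mu,H.min(0),H.max(0),'lens',len(L),L.mean(0),L.min(0),L.max(0))
s=(H[:,:2]-mu[:2])@e;print('along',s.min(),s.max(), mu[:2]+e*s.min(),mu[:2]+e*s.max())
a=cv2.resize(p[80:340,130:430],None,fx=2.3,fy=2.3,interpolation=cv2.INTER_CUBIC)
cv2.imwrite('pics/w6c.png',a[:,:,::-1])
E
```

```text
tool [483.76 277.46 257.96] shift [0.02 0.   1.38] turn [ 0.    0.01 -0.01] clock 10.1 q7 [-0.51  0.52 -0.07  1.75  0.05  0.87  1.29]
1822 ang 18.140276186656422 [468.02 272.09  61.33] [422.57 248.49  54.1 ] [519.88 295.01  63.86] lens 3176 [552.63 300.38  57.52] [516.28 267.69  50.  ] [586.36 336.02  63.65]
along -45.53087965462633 52.356154122286746 [424.75 257.92] [517.78 288.39]
```

Call:
carry_out(motion=[[-1,0,0,0.35,0,0,0],[-1,0,0,0.35,0,0,0],[-1,0,0,0.35,0,0,0],[-1,0,0,0.2,0,0,0],[-1,0,0,0.13,0,0,0]])

```text
clock: 10.57
tool_pos: [482.6, 276.8, 117.1]
eef_rot: [-0.002, -0.161, 0.987, -0.001]
contact_force: [0.1, -0.7, -0.1]
finger_gap: 92.9
grip_force: 0.0
```

Call:
carry_out(motion=[[1,0,0,0,0,0,0],[1,0,0,0,0,0,0],[1,0,0,0,0,0,0],[1,0,0,0,0,0,0],[1,0,0,0,0,0,0]], newtons=30)

```text
clock: 10.98
tool_pos: [484.4, 277.8, 121.1]
eef_rot: [0.001, -0.161, 0.987, 0.0]
contact_force: [-1.3, -0.6, 0.2]
finger_gap: 64.2
grip_force: 0.0
```

Call:
carry_out(motion=[[1,0,0,0,0,0,0],[1,0,0,0,0,0,0],[1,0,0,0,0,0,0],[1,0,0,0,0,0,0],[1,0,0,0,0,0,0]])

```text
clock: 11.4
tool_pos: [483.7, 277.4, 119.8]
eef_rot: [-0.0, -0.161, 0.987, -0.0]
contact_force: [-1.3, -0.4, -0.8]
finger_gap: 30.8
grip_force: 0.0
```

Call:
carry_out(motion=[[1,0,0,0,0,0,0],[1,0,0,0,0,0,0],[1,0,0,0,0,0,0],[1,0,0,0,0,0,0],[1,0,0,0,0,0,0]])

```text
clock: 11.82
tool_pos: [483.6, 277.4, 119.7]
eef_rot: [-0.0, -0.161, 0.987, -0.0]
contact_force: [-0.1, 0.0, -0.9]
finger_gap: 14.0
grip_force: 30.0
```

```bash
python3 - <<'E'
from h import *
plan([482,277,120],np.radians(108.5))
s=robot.read_state();print(s['finger_gap'],s['grip_force'],s['contact_force'],s['wrist_torque'])
E
```

```text
tool [483.65 277.4  119.68] shift [ 0.02  0.   -0.  ] turn [-0.   -0.    0.01] clock 11.8167 q7 [-0.52  0.72 -0.06  1.87  0.07  0.56  1.27]
13.990006040841811 29.99979704618454 [-0.08  0.01 -0.94] [0.08 0.01 0.01]
```

Call:
carry_out(motion=[[1,0,0,-0.05,0,0,0],[1,0,0,-0.1,0,0,0],[1,0,0,-0.2,0,0,0],[1,0,0,-0.3,0,0,0],[1,0,0,-0.2,0,0,0]])

```text
clock: 12.23
tool_pos: [484.1, 277.6, 207.4]
eef_rot: [0.001, -0.161, 0.987, 0.0]
contact_force: [0.2, 0.3, -1.3]
finger_gap: 13.5
grip_force: 30.0
```

Call:
carry_out(motion=[[1,0,0,-0.1,0,0,0],[1,0,0,0,0,0,0],[1,0.03,-0.1,0,0,0,0],[1,0.04,-0.2,0,0,0,0],[1,0.06,-0.3,0,0,0,0]])

```text
clock: 12.65
tool_pos: [488.8, 217.7, 213.1]
eef_rot: [-0.002, -0.164, 0.986, 0.001]
contact_force: [0.4, 0.7, -1.4]
finger_gap: 13.5
grip_force: 30.0
```

Call:
carry_out(motion=[[1,0.06,-0.3,0,0,0,0],[1,0.06,-0.3,0,0,0,0],[1,0.06,-0.3,0,0,0,0],[1,0.06,-0.3,0,0,0,0],[1,0.06,-0.3,0,0,0,0]])

```text
clock: 13.07
tool_pos: [508.3, 62.0, 213.0]
eef_rot: [-0.002, -0.161, 0.987, -0.0]
contact_force: [0.8, 0.4, -0.3]
finger_gap: 13.6
grip_force: 30.0
```

Call:
carry_out(motion=[[1,0.06,-0.3,0,0,0,0],[1,0.06,-0.3,0,0,0,0],[1,0.06,-0.3,0,0,0,0],[1,0.06,-0.3,0,0,0,0],[1,0.05,-0.2,0,0,0,0]])

```text
clock: 13.48
tool_pos: [525.2, -82.0, 212.9]
eef_rot: [-0.002, -0.159, 0.987, -0.001]
contact_force: [-0.5, -0.3, -1.3]
finger_gap: 13.9
grip_force: 30.0
```

Call:
carry_out(motion=[[1,0.02,-0.1,0,0,0,0],[1,0,0,0,0,0,0],[1,0,0,0,0,0,0],[1,0,0,0,0,0,0],[1,0,0,0,0,0,0]])

```text
clock: 13.9
tool_pos: [527.8, -85.0, 214.5]
eef_rot: [-0.0, -0.163, 0.987, 0.001]
contact_force: [-0.1, 0.0, -1.2]
finger_gap: 13.7
grip_force: 30.0
```

```bash
cat >> h.py <<'E'
def loupe(tag):
    s=robot.read_state();g=s['tool_pos']+rot(s['eef_rot']).apply([0,0,65]);print('grasp',g,s['eef_rot'],s['finger_gap'],s['grip_force'])
    for n in('scene','top'):
        snap(n,tag+n);P,uv,c=cloud(load(tag+n))
        rim=P[(abs(P[:,2]-g[2])<14)&(np.hypot(P[:,0]-g[0],P[:,1]-g[1])<130)&(P[:,0]>g[0]+25)]
        C=g+79*np.array([.95,.31,0])
        L=rim[np.hypot(*(rim-C)[:,:2].T)<45]
        A=np.c_[L[:,:2],np.ones(len(L))];co,*_=np.linalg.lstsq(A,L[:,2],rcond=None)
        print(n,len(L),'mean',L.mean(0),'bbox mid',(np.percentile(L,1,0)+np.percentile(L,99,0))/2,'ext',np.ptp(L,0),'slope deg',np.degrees(co[:2]))
E
python3 - <<'E'
from h import *
loupe('a'); plan([531,-82,166],np.radians(108.5))
s=robot.read_state();print(s['qpos'],s['contact_force'],s['wrist_torque'])
E
```

```text
grasp [527.74 -84.95 149.5 ] [-0.   -0.16  0.99  0.  ] 13.7397728322965 29.999713897705078
scene 351 mean [602.27 -57.55 153.56] bbox mid [598.69 -58.24 152.71] ext [79.65 71.07 16.99] slope deg [-1.26 -1.45]
top 131 mean [599.08 -38.3  152.75] bbox mid [601.86 -39.   152.99] ext [54.53 23.66 12.41] slope deg [-0.5   5.49]
tool [527.94 -85.64 214.74] shift [-0.04  0.02  0.49] turn [0.01 0.   0.05] clock 14.0 q7 [ 0.19  0.55 -0.1   1.86  0.08  0.74  1.94]
[ 0.19  0.55 -0.1   1.86  0.08  0.74  1.94] [ 0.2   0.48 -1.3 ] [ 0.04 -0.    0.01]
```

Call:
carry_out(motion=[[1,-0.04,0.02,0.1,0,0,0],[1,0,0,0.2,0,0,0],[1,0,0,0.15,0,0,0],[1,0,0,0.04,0,0,0],[1,0,0,0,0,0,0]])

```text
clock: 14.42
tool_pos: [530.4, -83.5, 164.2]
eef_rot: [-0.002, -0.162, 0.987, 0.001]
contact_force: [-0.2, 0.1, -1.6]
finger_gap: 13.7
grip_force: 30.0
```

Call:
carry_out(motion=[[1,0,0,0,0,0,0],[1,0,0,0,0,0,0],[1,0,0,0,0,0,0],[1,0,0,0,0,0,0],[1,0,0,0,0,0,0]])

```text
clock: 14.83
tool_pos: [531.4, -84.3, 166.3]
eef_rot: [0.001, -0.161, 0.987, -0.0]
contact_force: [-0.3, 0.4, -2.1]
finger_gap: 13.6
grip_force: 30.0
```

```bash
python3 - <<'E'
from h import *
loupe('b'); plan([531.3,-82,165.8],np.radians(108.2))
# handle line + height vs gauge in scene
P,uv,c=cloud(load('bscene'));g=np.array([531,-82,101])
e=np.array([.95,.312]);d=P[:,:2]-g[:2];a=d@e;b=d@np.array([-e[1],e[0]])
for lo in range(40,116,8):
    k=(a>lo)&(a<lo+8)&(abs(b)<36)&(P[:,2]>85)&(P[:,2]<120)
    if k.any(): print(lo,k.sum(),np.median(P[k,2]),b[k].min(),b[k].max())
k=(a>-75)&(a<-40)&(abs(b)<12)&(P[:,2]>85)&(P[:,2]<125);print('handle tail',k.sum(),np.median(P[k],0) if k.any() else '')
k=(np.hypot(P[:,0]-688.5,P[:,1]+52)<11)&(np.hypot(P[:,0]-688.5,P[:,1]+52)>6)&(P[:,2]>85)&(P[:,2]<125);print('collar',np.percentile(P[k,2],[5,50,95]))
s=load('bscene')['p'][130:280,150:300];t=load('btop')['p'][100:250,220:370]
f=lambda p:cv2.resize(p,(400,400),interpolation=cv2.INTER_CUBIC)
cv2.imwrite('pics/b.png',np.hstack([f(s),f(t)])[:,:,::-1])
E
```

```text
grasp [531.44 -84.36 101.32] [ 0.   -0.16  0.99 -0.  ] 13.55551885501455 29.99969780445099
scene 349 mean [605.78 -56.97 105.67] bbox mid [602.16 -57.47 105.1 ] ext [78.39 77.59 16.03] slope deg [-1.15 -1.33]
top 111 mean [602.44 -37.06 104.39] bbox mid [604.22 -38.78 104.14] ext [54.96 22.1  15.93] slope deg [0.94 5.82]
tool [531.23 -84.34 166.12] shift [-0.01  0.02  0.  ] turn [-0.    0.01  0.08] clock 14.9333 q7 [ 0.17  0.62 -0.09  1.9   0.09  0.63  1.93]
40 13 109.5286011617228 -9.896898200416475 5.360544242161195
48 33 106.44775824024168 -26.635681779457546 19.3737212217437
56 35 104.66586394557783 -25.794260656832186 27.65808941702069
64 35 105.7357680863189 -31.275417469387342 30.109156493744727
72 46 105.3716058791307 -35.51870728735883 31.62726176523766
80 45 105.23518496035604 -32.114826190034066 33.24013348579438
88 47 105.41463449570165 -30.922419163581235 32.78182720798742
96 38 105.39981495056645 -25.92415210489687 26.440538940530832
104 37 105.31965695431586 -22.446908676010164 24.475193048180014
112 8 108.25027786673456 -8.890575201120544 13.141080202923831
handle tail 13 [486.32 -97.05 105.89]
collar [ 98.22 105.29 109.97]
```

View pics/b.png

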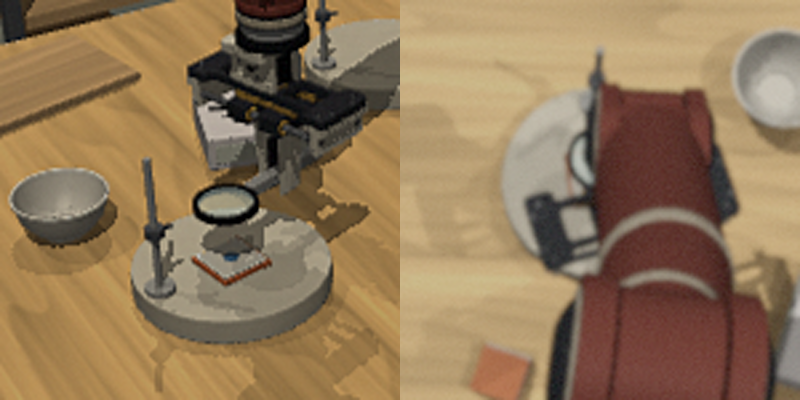

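The scene half shows the loupe level over the tile (rim 225,203), clear of the post and collar (155,232). The lens top reads an even 105.4 mm, so its middle is about 100.5 mm, against a gauge height of about 101 mm. One last 2 mm trim is left, then I'll hand in.

Call:
carry_out(motion=[[1,-0.01,0.02,0,0,0,0],[1,0,0,0,0,0,0],[1,0,0,0,0,0,0],[1,0,0,0,0,0,0],[1,0,0,0,0,0,0]])

```text
clock: 15.35
tool_pos: [531.4, -82.1, 165.7]
eef_rot: [-0.0, -0.161, 0.987, -0.0]
contact_force: [-0.1, 0.2, -0.9]
finger_gap: 13.9
grip_force: 30.0
```

Call:
carry_out(motion=[[1,0,0,0,0,0,0],[1,0,0,0,0,0,0],[1,0,0,0,0,0,0],[1,0,0,0,0,0,0],[1,0,0,0,0,0,0]])

```text
clock: 15.77
tool_pos: [531.4, -82.1, 165.8]
eef_rot: [-0.0, -0.161, 0.987, -0.0]
contact_force: [0.4, 0.7, -1.9]
finger_gap: 13.8
grip_force: 30.0
```

```bash
python3 - <<'E'
from h import *
plan([531.3,-82,165.8],np.radians(108.2)); s=robot.read_state(); print(s['joint_velocities'],s['grip_force'])
if np.linalg.norm(s['tool_pos']-[531.5,-82,165.8])<3: print(robot.finish_job())
E
```

```text
tool [531.43 -82.08 165.76] shift [ 0.  0. -0.] turn [-0.   -0.    0.08] clock 15.7667 q7 [ 0.17  0.62 -0.09  1.9   0.09  0.63  1.92]
[-0.  0. -0.  0.  0.  0. -0.] 29.999617338180542
the job is handed in; nothing more can be done
None
```

I handed the job in at 15.8 s: the selector knob points at the long mark and is released, and the loupe is held still and level over the middle of the tile, lens at about 101 mm to match the gauge pointer; no verdict came back.

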